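# Strip a wheel hub stack and lay its parts out

### The job

Strip the wheel hub stack from the top down, one part after another, and set each part centred on its own place, the same way up as it stood: the blue nut in the round steel dish, then the brass spacer over the pin of the orange stand, then the silver bearing in the red tray, and last the dark hub on the green mat. Set the parts down gently rather than dropping them, let go of each before taking the next, and leave the jar and the wrench where they are.

Things in the scene. Friction and masses are not known exactly. Their poses are not given: they have to be found in the camera images.
- nut: Blue hexagonal axle nut, 30 mm across flats (34.6 mm across corners), 24 mm high, 16 mm bore, about 80 g. At the start on top of the stack, underside 120 mm above the bench. Origin: centre of its underside, z up; its x axis points square to one flat (flats face every 60 degrees from x).
- spacer: Brass ring, outer diameter 46 mm, bore 24 mm, 26 mm high, about 150 g. At the start under the nut, underside 94 mm above the bench. Origin: centre of its underside, z up.
- bearing: Silver wheel bearing with black balls showing near its upper rim, outer diameter 60 mm, bore 22 mm, 24 mm high, about 250 g. At the start on the hub's snout, underside 70 mm above the bench. Origin: centre of its underside, z up.
- hub: Dark wheel hub, 0.7 kg, loose on the bench under the stack. Flange 110 mm diameter, 14 mm thick; on it a hollow snout, 66 mm outside, 48 mm inside, top 70 mm above the underside. Five bright 10 mm studs stand on the flange 45 mm from the axis, tops 30 mm above the underside: grip across the outside of the snout, above them. Origin: centre of the underside, z up; x points at a stud.
- dish: Round steel dish with pale floor, fixed to the bench, 104 mm across the rim, rim 10 mm high, floor 4 mm above its underside (about 90 mm of flat floor). Place of the nut. Origin: centre of its underside, on the bench, z up.
- stand: Orange square stand, fixed to the bench, 90 x 90 mm, 12 mm high, with an upright steel pin of 8 mm diameter at its centre whose tip is 30 mm above the bench. Place of the spacer: the pin goes through its bore, the spacer rests on the orange top. Origin: centre of its underside, z up; x, y along its sides.
- tray: Red square open tray, fixed to the bench, 112 x 112 mm outside, walls 4 mm thick and 9 mm high, floor 4 mm above its underside. Place of the bearing. Origin: centre of its underside, z up; x, y along its sides.
- mat: Green round mat, fixed to the bench, 132 mm diameter, 6 mm thick. Place of the hub. Origin: centre of its underside, z up.
- jar: Amber jar with yellow cap, 60 mm diameter, 90 mm high, loose; not to be disturbed. Origin: centre of its underside.
- wrench: Steel wrench, 180 mm long, lying loose flat on the bench along its x axis; not to be disturbed.

How it is judged:
By the outcome, as a careful person would: the job done as asked, in the order asked, and still so for the second after the job is handed in, with the robot touching nothing.
It also fails if it takes over 131 s, if anything falls off the work surface, if the arm or the gripper's body presses on something with over 40 N, if the wrist force passes 120 N, or if a joint passes its speed limit or range.

### The arm

A 7-joint arm with a two-finger parallel gripper is mounted at the origin on the work surface. World frame = base frame: x ahead of the robot, y to its left, z up, the work surface at z = 0. Lengths are in m, angles in rad, forces in N, time in s.
With the tool pointing down it reaches from about 0.4 to 0.925 m from the base axis. Payload 5.6 kg.
Tool frame: the origin (TCP) lies midway between the tips of the shut fingers; the grasp point (between the pads) lies 19 mm behind it (r.grip_point_offset is the distance from the TCP to the grasp point, in m); z points along the fingers, y is the line along which they close (so a half turn about z gives the same grasp; the last joint's range is limited). The gripper opens to 85 mm and grips with 20 to 120 N. Pads are 22 mm wide; open, the fingers measure 114 mm over their backs; the gripper's body (76 mm by 85 mm) begins 54 mm behind the grasp point. The pads swing forward as they close: fully open they stand 13 mm farther back than shut.
Start: joints at [1.213, 0.468, -0.012, 1.603, 0.006, 1.071, -0.056], TCP at [0.201, -0.618, 0.231] pointing down, gripper open.
Joint ranges: [-2.53, 2.53], [-0.31, 2.02], [-1.57, 1.55], [0.28, 2.44], [-1.29, 4.43], [0.15, 1.84], [-2.92, 2.92]. Speed limits (rad/s): [2.57, 2.57, 3.14, 3.14, 3.14, 3.14, 3.14].

### API

Orientations are given as a rotation vector (axis times angle).
In Python, from plant import r, vision gives the robot as it stands.
- The arm moves only by the shell command python3 -m jog 'ROWS' [OPENING] [FORCE]. ROWS is JSON, one flat list of numbers, 4 for each row, row after row: the shift along the tool's x, y, z in cm, then the turn about the tool's z in rad. In form: [x, y, z, roll, x, y, z, roll, ...]. A call has 1 to 8 rows; each row is the pose to reach, as a shift and turn from the pose commanded when the call began, along the tool's axes at that moment; what a row does not reach only later rows make up. A row lasts 1/12 s, in which the tool goes at most 41.7 mm and 7.16 degrees, less where a joint would pass 70% of its speed; a pose out of reach is approached as far as the arm can. A call with a gripper value outside its range is refused whole. OPENING is the opening, from -1 (shut) to 1 (fully open), set as the call begins (- or left out, the last holds). The fingers move at their own pace and stop on an object; FORCE is the grip in N (left out, the last holds). Time passes only in rows, so rows that repeat a pose let the fingers close. It gives the time, the measured TCP pose, the force, the opening and the grip force at its end, in the units of the state.
- r.sense(): the state, without advancing time (a new reading comes with each control period).
- vision.camera(name): name is "scene" or "top" or "wrist"; returns the picture (384x512x3 uint8, red, green, blue); there is no depth.
- vision.camera_info(name): a dict with "fx", "fy", "cx", "cy" (pixels), "R" (3x3) and "t" (3): a world point X has camera coordinates R X + t; the wrist camera has in their place "T_tool_cam" (4x4, takes a point from camera to tool coordinates, whose origin is the TCP and whose axes are the flange's). Camera axes: x right, y down, z forward; pixel columns grow to the right and rows downward; lengths in m; the calibration is good to about 2 mm. The wrist camera is an equidistant fisheye: a pixel r from the principal point sees the ray r / f radians off the axis. A picture is of the moment at which its call begins: read the wrist's pose just before it. camera_info takes no time and is no camera call.
- r.hand_in(): hands the job in; it is judged then, once.
The state is a dict: "t": time; "joint_pos": joint angles; "qvel": joint speeds; "joint_efforts": joint torques, N m; "ee_pos": TCP position; "tool_rot": TCP orientation; "force": force on the tool from outside, world axes, zero at the start; "ft_torque": the same for the moment, N m; "grip_width": opening from 0.0 (shut) to 1.0 (fully open); "grip_force": force on a finger pad.
Only numpy, scipy, OpenCV 4.12 (cv2) and the standard library are available. Lean on these libraries where they do the work, as an engineer would, in place of code of your own. Each camera call takes 0.05 s, during which the arm holds its last target. There are 200 camera calls.

## Working session

There is one attempt and no reset: what is moved stays moved. The work goes in short steps, Python scripts to look and compute and a shell command to move; the robot and the scene stay as the last step left them, time stands still between calls to the robot, and variables do not carry over. Pictures are saved under pics/ and viewed, at most 16 in all, crops included, and the job is handed in when it is done.

```bash
ls; mkdir -p pics; python3 - <<'E'
from plant import r, vision
import cv2
for n in("scene","top"):
    i=vision.camera(n); cv2.imwrite(f"pics/{n}0.png",cv2.resize(i[:,:,::-1],(800,600),interpolation=cv2.INTER_CUBIC)); c=vision.camera_info(n);print(n,c)
print(vision.camera_info("wrist"));print(r.sense(), r.grip_point_offset)
E
```

```text
pics
scene {'fx': 379.54443008498544, 'fy': 379.54443008498544, 'cx': 256.4520927634147, 'cy': 188.5989271851553, 'R': array([[ 0.33900561,  0.94070808, -0.01197914],
       [ 0.71902109, -0.26728507, -0.64153517],
       [-0.60669916,  0.20887077, -0.76700009]]), 't': array([-0.20446985, -0.33499271,  1.26462517])}
top {'fx': 398.0925433017282, 'fy': 398.0925433017282, 'cx': 250.97749843427854, 'cy': 195.23786676138386, 'R': array([[-0.01554435, -0.99984884, -0.00778968],
       [-0.98898744,  0.01652132, -0.14707445],
       [ 0.14718091,  0.00541772, -0.98909475]]), 't': array([0.0294451 , 0.53699306, 1.02839487])}
{'fx': 297.3186396354542, 'fy': 297.3186396354542, 'cx': 256.3906664262933, 'cy': 191.45723203668243, 'T_tool_cam': array([[-4.04442639e-04, -9.65598263e-01, -2.60038134e-01,
         6.56373412e-02],
       [ 9.99999114e-01, -7.20400367e-04,  1.11973986e-03,
         2.34699406e-04],
       [-1.26855043e-03, -2.60037450e-01,  9.65597698e-01,
        -1.42404884e-01],
       [ 0.00000000e+00,  0.00000000e+00,  0.00000000e+00,
         1.00000000e+00]])}
{'t': 0.1, 'joint_pos': array([ 1.21296015,  0.46831259, -0.01156247,  1.60353008,  0.00597384,
        1.07139307, -0.05628431]), 'qvel': array([-0.0014632 , -0.00105704,  0.00048003, -0.00147954,  0.00152147,
       -0.00086402,  0.00066218]), 'joint_efforts': array([ 6.35840206e-04, -5.33527029e+01,  2.14121479e-02, -2.51966625e+01,
        1.15384231e-02,  4.26884086e-03, -2.65549988e-05]), 'ee_pos': array([ 0.20104564, -0.61760165,  0.23041892]), 'tool_rot': array([-3.10122345e+00, -4.92106821e-01,  5.67201604e-04]), 'force': array([ 0.59157263, -0.12513134,  0.28135967]), 'ft_torque': array([0.01729425, 0.01458833, 0.00796055]), 'grip_force': 0.0, 'grip_width': 0.9994640944779682} 0.0187
```

View pics/scene0.png

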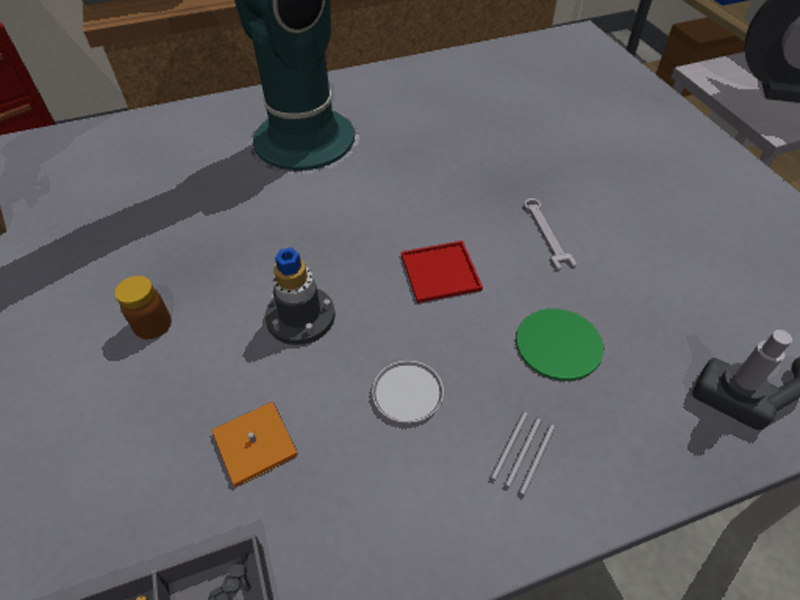

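View pics/top0.png

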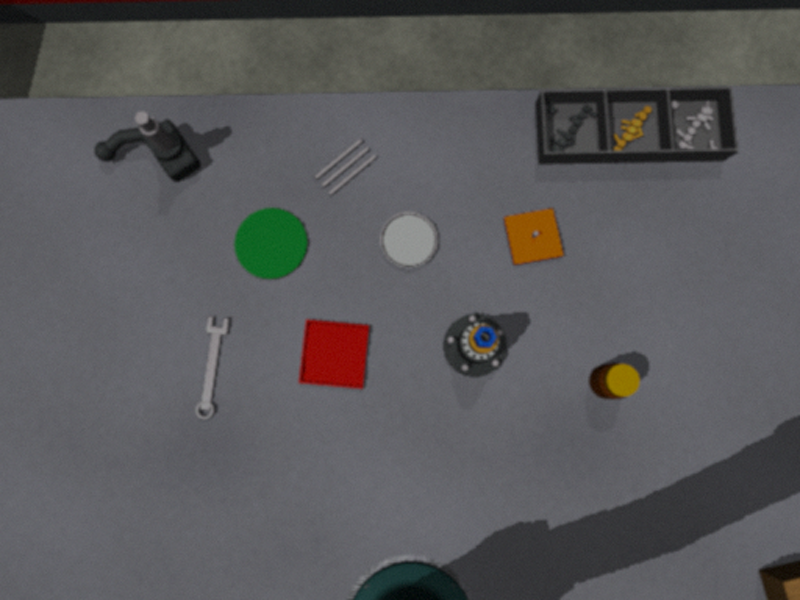

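The scene view shows the stack at (300,290) with the nut at (288,262). The top view (800 px scale) shows the nut at (485,338), dish (409,240), stand pin (536,233), tray (335,354), mat (271,243), jar (620,380) and wrench (213,370).

```bash
cat > h.py <<'E'
from plant import r, vision
import cv2, numpy as np
from scipy.spatial.transform import Rotation as Ro
C={n:vision.camera_info(n) for n in("scene","top","wrist")}
def back(n,u,v,z):
    c=C[n]; d=c["R"].T@np.array([(u-c["cx"])/c["fx"],(v-c["cy"])/c["fy"],1]); o=-c["R"].T@c["t"]
    return o+d*(z-o[2])/d[2]
def wrays(uv,s):   # wrist pixels -> origin, dirs (world)
    c=C["wrist"]; uv=np.atleast_2d(uv).astype(float); x=(uv-[c["cx"],c["cy"]])/c["fx"]; t=np.hypot(*x.T)[:,None]
    d=np.hstack([x*np.sinc(t/np.pi)/1*1,np.cos(t)]) if False else np.hstack([x/np.maximum(t,1e-9)*np.sin(t),np.cos(t)])
    T=c["T_tool_cam"]; R=Ro.from_rotvec(s["tool_rot"]).as_matrix()
    return s["ee_pos"]+R@T[:3,3], d@(R@T[:3,:3]).T
def wback(uv,z,s):
    o,d=wrays(uv,s); return o+d*((z-o[2])/d[:,2])[:,None]
def rows(p,yaw=None,s=None):
    """shift in tool cm from present pose to world TCP p; yaw = world direction of tool y (closing)"""
    s=s or r.sense(); R=Ro.from_rotvec(s["tool_rot"]).as_matrix(); d=R.T@(np.array(p)-s["ee_pos"])*100
    a=0
    if yaw is not None:
        y=R.T@[np.cos(yaw),np.sin(yaw),0]; a=np.arctan2(-y[0],y[1]); a=(a+np.pi/2)%np.pi-np.pi/2
    print("shift cm",d.round(2),"roll",round(a,3),"yaw now",np.degrees(np.arctan2(R[1,1],R[0,1])).round(1),"tcp",s["ee_pos"].round(4),"q7",s["joint_pos"][6].round(2))
def st():
    s=r.sense(); print("t",round(s["t"],2),"tcp",s["ee_pos"].round(4),"F",s["force"].round(1),"w",round(s["grip_width"],3),"g",round(s["grip_force"],1)); return s
E
python3 - <<'E'
from h import *
rng={"nut":((105,150,60),(130,255,255),.144),"stand":((8,150,90),(20,255,255),.012),"tray":((0,150,60),(4,255,255),.009),"mat":((50,120,40),(75,255,255),.006)}
for n in("top","scene"):
    i=vision.camera(n); h=cv2.cvtColor(i,cv2.COLOR_RGB2HSV)
    for k,(a,b,z) in rng.items():
        m=cv2.inRange(h,a,b); N,L,S,_=cv2.connectedComponentsWithStats(m)
        # biggest component in allowed area
        js=1+np.argsort(-S[1:,4])[:3]
        j=js[0]
        ys,xs=np.nonzero(L==j); P=np.array([back(n,u,v,z)[:2] for u,v in zip(xs,ys)])
        rect=cv2.minAreaRect((P*1000).astype(np.float32))
        print(n,k,S[j],"mean",P.mean(0).round(4),"rect",np.round(rect[0],1),np.round(rect[1],1),round(rect[2],1))
for k,u,v,z in(("dish",409,240,.01),("pin",536,233,.03),("jar",620,380,.09),("nutT",485,338,.144)):print(k,back("top",u/1.5625,v/1.5625,z).round(4))
for k,u,v,z in(("dish",407,392,.01),("pin",251,437,.03),("jar",135,290,.09),("nutT",288,255,.144)):print(k,back("scene",u/1.5625,v/1.5625,z).round(4))
i=vision.camera("top");cv2.imwrite("pics/n1.png",cv2.resize(i[195:250,275:335,::-1],(600,550),interpolation=cv2.INTER_CUBIC))
rows([.6,-.2,.3],0)
E
```

```text
top nut [304 209  13  13 107] mean [ 0.4706 -0.1209] rect [ 471.6 -120.6] [28.8 29. ] 88.0
top stand [323 134  38  35 999] mean [ 0.6625 -0.2327] rect [ 662.9 -232.9] [89.5 90.9] 9.3
top tray [ 192  205   44   44 1611] mean [0.4584 0.1242] rect [458.9 124.4] [111.1 110.8] 83.7
top mat [ 150  133   47   45 1640] mean [0.6601 0.2388] rect [661.2 238.8] [130.  127.2] 89.0
scene nut [176 159  16  17 206] mean [ 0.4815 -0.1239] rect [ 481.3 -123.7] [32.2 49.9] 87.8
scene stand [ 136  258   54   54 1661] mean [ 0.6672 -0.235 ] rect [ 666.1 -234.4] [92.8 89.2] 9.5
scene tray [ 257  154   52   40 1401] mean [0.4626 0.1217] rect [460.7 122.6] [112.3 117.1] 83.7
scene mat [ 331  198   55   45 1960] mean [0.6628 0.236 ] rect [660.7 237.2] [129.8 128.5] 69.6
dish [ 0.6593 -0.0111  0.01  ]
pin [ 0.6629 -0.2344  0.03  ]
jar [ 0.4024 -0.3427  0.09  ]
nutT [ 0.4684 -0.1214  0.144 ]
dish [ 0.6645 -0.0124  0.01  ]
pin [ 0.6683 -0.2343  0.03  ]
jar [ 0.4081 -0.3457  0.09  ]
nutT [ 0.471  -0.1209  0.144 ]
shift cm [ 50.86 -27.39  -6.9 ] roll -1.256 yaw now -72.0 tcp [ 0.2011 -0.6178  0.2308] q7 -0.06
```

View pics/n1.png

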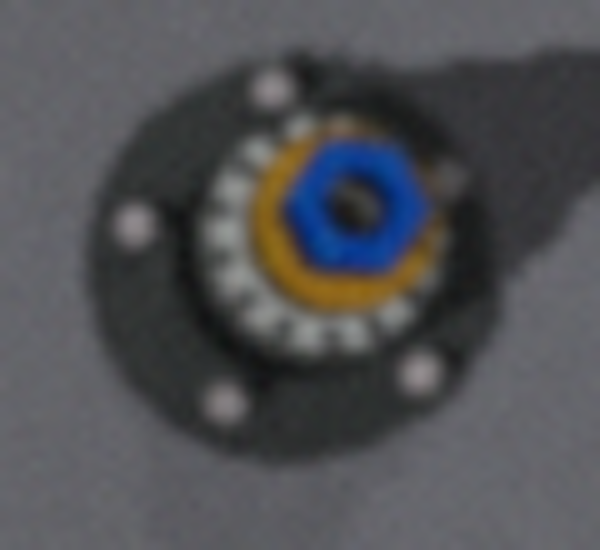

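The nut sits at about (0.471, -0.121), with its flats facing roughly along world x. I'll move above it and take a closer look with the wrist camera.

```bash
python3 -c "
from h import *
rows([.471,-.121,.25],0.0)"; python3 -m jog --help 2>&1 | head -5
```

```text
shift cm [ 41.04 -38.89  -1.89] roll -1.256 yaw now -72.0 tcp [ 0.2011 -0.6178  0.2308] q7 -0.06
invalid input: not JSON, or not a number
```

```bash
python3 -m jog '[2.5,-2.4,-1,-0.12, 5.2,-4.9,-1.9,-0.24, 7.9,-7.4,-1.9,-0.36, 10.6,-10,-1.9,-0.48, 13.3,-12.6,-1.9,-0.6, 16,-15.2,-1.9,-0.72, 18.7,-17.8,-1.9,-0.84, 21.4,-20.3,-1.9,-0.96]' 1 40; python3 -c "
from h import *
rows([.471,-.121,.25],0.0)"
```

```text
t: 0.92
ee_pos: [0.3423, -0.357, 0.2504]
tool_rot: [2.519, 1.877, -0.0]
force: [0.7, -1.3, -0.6]
grip_width: 0.999
grip_force: 0.0
shift cm [26.29  5.58  0.03] roll -0.29 yaw now -16.6 tcp [ 0.3423 -0.357   0.2504] q7 0.38
```

```bash
python3 -m jog '[3.5,0.8,0,-0.1, 7,1.5,0,-0.2, 10.7,2.3,0,-0.29, 14.5,3.1,0,-0.29, 18.3,3.9,0,-0.29, 22,4.7,0,-0.29, 25,5.3,0,-0.29, 26.3,5.6,0,-0.29]'; python3 -m jog '[0,0,0,0,0,0,0,0,0,0,0,0]'; python3 - <<'E'
from h import *
s=r.sense(); i=vision.camera("wrist"); st(); rows([.471,-.121,.25],0)
cv2.imwrite("pics/w1.png",cv2.resize(i[:,:,::-1],(800,600),interpolation=cv2.INTER_CUBIC))
m=cv2.inRange(cv2.cvtColor(i,cv2.COLOR_RGB2HSV),(105,120,40),(130,255,255));N,L,S,_=cv2.connectedComponentsWithStats(m);print(S[1:])
E
```

```text
t: 1.58
ee_pos: [0.4739, -0.1189, 0.2507]
tool_rot: [2.222, 2.221, 0.003]
force: [0.2, -0.1, -0.2]
grip_width: 1.002
grip_force: 0.0
t: 1.83
ee_pos: [0.4716, -0.1248, 0.2501]
tool_rot: [-2.23, -2.213, 0.001]
force: [0.7, -1.0, -0.9]
grip_width: 1.0
grip_force: 0.0
t 1.88 tcp [ 0.4715 -0.1251  0.2501] F [0.3 0.5 0.2] w 0.998 g 0.0
shift cm [ 0.41 -0.05  0.01] roll -0.008 yaw now -0.5 tcp [ 0.4715 -0.1251  0.2501] q7 0.06
[[237 163  36  43 990]]
```

View pics/w1.png

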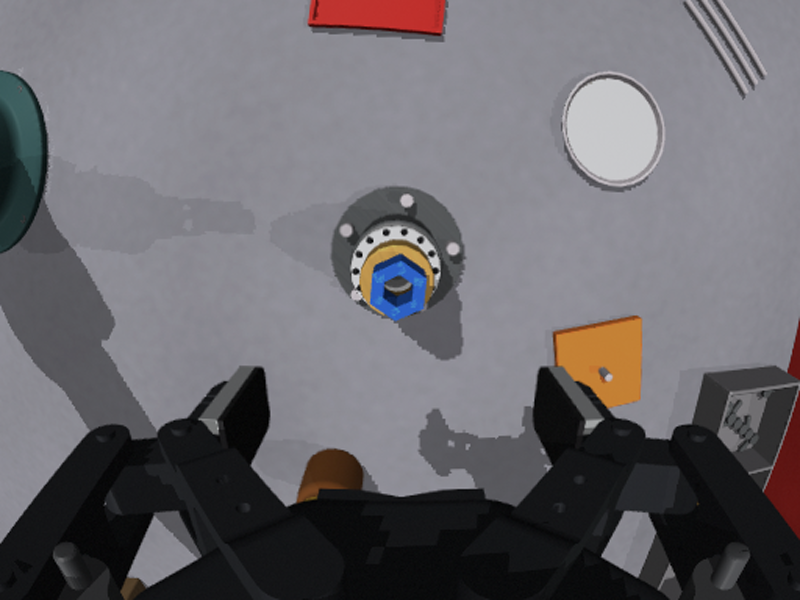

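The wrist view shows the nut's top at about (399,285), with its flats facing the fingers to left and right. The dish is at (613,129) and the pin tip at (605,374). I'll enlarge the nut.

```bash
python3 - <<'E'
from h import *
s=r.sense(); i=vision.camera("wrist"); cv2.imwrite("pics/w2.png",cv2.resize(i[110:215,200:305,::-1],(600,600),interpolation=cv2.INTER_CUBIC))
for k,u,v,z in(("nut",399,285,.144),("dish",613,129,.01),("pin",605,374,.03)):print(k,wback([u*.64,v*.64],z,s).round(4))
m=cv2.inRange(cv2.cvtColor(i,cv2.COLOR_RGB2HSV),(100,120,40),(130,255,255));c,_=cv2.findContours(m,0,1);c=max(c,key=len)[:,0]
P=wback(c,.144,s)[:,:2]*1000; print(cv2.minAreaRect(P.astype(np.float32)),P.min(0),P.max(0))
E
```

```text
nut [[ 0.4707 -0.1189  0.144 ]]
dish [[ 0.657  -0.0118  0.01  ]]
pin [[ 0.6579 -0.2306  0.03  ]]
((470.0600891113281, -120.16962432861328), (36.5987434387207, 29.76005744934082), 84.3318862915039) [ 454.64017236 -138.3313432 ] [ 484.98866432 -101.97247228]
```

View pics/w2.png

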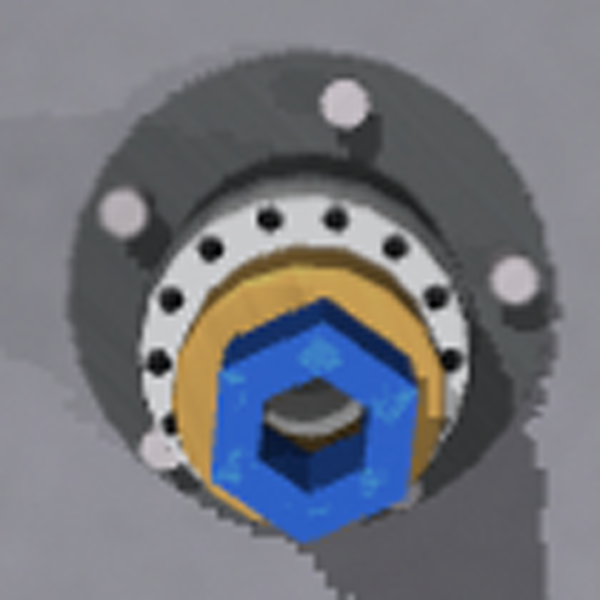

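The nut's top face corners in the crop are (320,322), (417,382), (407,498), (307,543), (212,478) and (223,365).

```bash
python3 - <<'E'
from h import *
s=r.sense(); k=105/600
c=np.array([(320,322),(417,382),(407,498),(307,543),(212,478),(223,365)])*k+[200,110]-.4
P=wback(c,.144,s)[:,:2]; m=P.mean(0); q=P-m; a=np.degrees(np.arctan2(q[:,1],q[:,0])); print(m.round(4),np.hypot(*q.T).round(4),a.round(0)%60)
cc=np.degrees(np.angle(np.exp(1j*6*np.radians(a)).mean()))/6; print("corner ang",cc,"flat normals",cc+30)
f=(cc+30+30)%60-30
rows([*m,.2],np.radians(f),s); rows([*m,.122],np.radians(f),s)
E
```

```text
[ 0.4701 -0.1215] [0.0169 0.0172 0.0175 0.0176 0.0171 0.0171] [27. 26. 23. 26. 24. 22.]
corner ang 24.69483348172841 flat normals 54.69483348172841
shift cm [ 0.37 -0.15  5.02] roll 0.084 yaw now -0.5 tcp [ 0.4715 -0.1252  0.2502] q7 0.06
shift cm [ 0.37 -0.14 12.82] roll 0.084 yaw now -0.5 tcp [ 0.4715 -0.1252  0.2502] q7 0.06
```

```bash
python3 -m jog '[0.2,-0.1,1.5,0.04, 0.4,-0.15,3.5,0.08, 0.4,-0.15,6,0.08, 0.4,-0.15,8,0.08, 0.4,-0.15,9,0.08, 0.4,-0.15,9,0.08, 0.4,-0.15,9,0.08]'; python3 -c "
from h import *
rows([.4701,-.1215,.122],np.radians(-5.3))"
```

```text
t: 2.52
ee_pos: [0.4707, -0.1202, 0.1605]
tool_rot: [-2.316, -2.122, 0.0]
force: [0.6, 0.1, 0.4]
grip_width: 1.0
grip_force: 0.0
shift cm [-0.14 -0.05  3.85] roll 0.005 yaw now -5.0 tcp [ 0.4707 -0.1202  0.1605] q7 -0.11
```

```bash
python3 -m jog '[-0.1,-0.1,1.5,0, -0.1,-0.1,3,0, -0.1,-0.1,3.8,0, -0.1,-0.1,3.8,0]'; python3 -m jog '[0,0,0,0,0,0,0,0,0,0,0,0,0,0,0,0,0,0,0,0,0,0,0,0,0,0,0,0]' -1 40; python3 - <<'E'
from h import *
s=st(); i=vision.camera("wrist"); cv2.imwrite("pics/w3.png",cv2.resize(i[160:330,150:360,::-1],(740,600),interpolation=cv2.INTER_CUBIC))
E
```

```text
t: 2.85
ee_pos: [0.4693, -0.1207, 0.122]
tool_rot: [-2.315, -2.123, 0.001]
force: [-1.1, -0.6, 0.2]
grip_width: 1.0
grip_force: 0.0
t: 3.43
ee_pos: [0.47, -0.1206, 0.123]
tool_rot: [2.314, 2.123, 0.0]
force: [-2.5, 0.1, 5.1]
grip_width: 0.341
grip_force: 39.6
t 3.43 tcp [ 0.47   -0.1206  0.123 ] F [-2.5  0.1  5.1] w 0.341 g 39.6
```

View pics/w3.png

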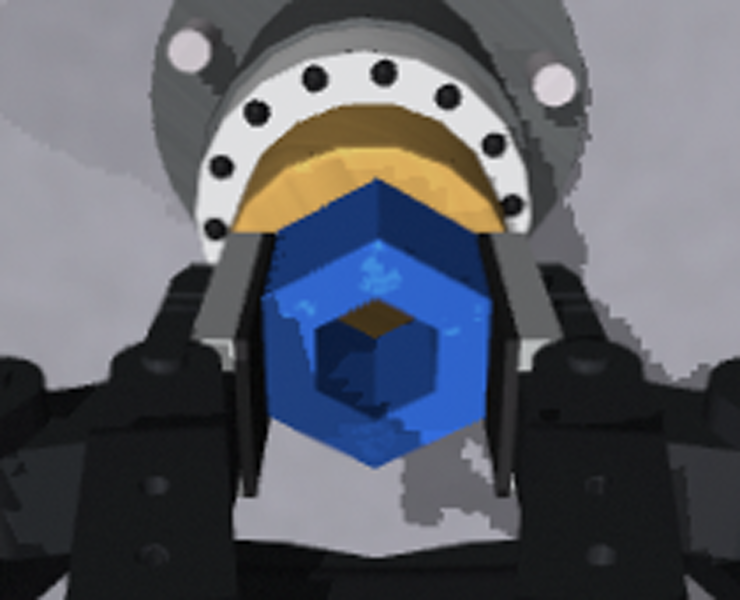

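The nut is gripped squarely between the pads (width 0.34, 40 N).

```bash
python3 -m jog '[0,0,-0.5,0, 0,0,-1.5,0, 0,0,-3.5,0, 0,0,-6,0, 0,0,-8,0]'; python3 -c "
from h import *
s=st();rows([.658,-.0118,.2],np.radians(-5.3))"
```

```text
t: 3.9
ee_pos: [0.4697, -0.1202, 0.2041]
tool_rot: [2.314, 2.124, 0.001]
force: [0.5, -0.4, -0.7]
grip_width: 0.339
grip_force: 39.6
t 3.9 tcp [ 0.4697 -0.1202  0.2041] F [ 0.5 -0.4 -0.7] w 0.339 g 39.6
shift cm [12.41 17.83  0.43] roll 0.007 yaw now -4.9 tcp [ 0.4697 -0.1202  0.2041] q7 -0.06
```

```bash
python3 -m jog '[0.8,2,0,0, 1.9,4.8,0,0, 3.2,8,0,0, 4.5,11.2,0,0, 5.6,14,0,0, 6.6,16.4,0,0, 7.4,17.8,0,0, 7.4,17.8,0,0]';python3 -m jog '[0,0,0,0,0,0,0,0,0,0,0,0]'; python3 - <<'E'
from h import *
s=st(); i=vision.camera("wrist"); cv2.imwrite("pics/w4.png",cv2.resize(i[:,:,::-1],(800,600),interpolation=cv2.INTER_CUBIC))
np.save("i4.npy",i);import pickle;pickle.dump(s,open("s4.pkl","wb"))
E
```

```text
t: 4.57
ee_pos: [0.6557, -0.0594, 0.2024]
tool_rot: [-2.312, -2.126, -0.005]
force: [0.2, -1.1, -0.6]
grip_width: 0.342
grip_force: 39.8
t: 4.82
ee_pos: [0.6523, -0.0631, 0.2025]
tool_rot: [2.316, 2.123, -0.002]
force: [-1.3, 0.1, -0.0]
grip_width: 0.341
grip_force: 39.8
t 4.82 tcp [ 0.6523 -0.0631  0.2025] F [-1.3  0.1 -0. ] w 0.341 g 39.8
```

View pics/w4.png

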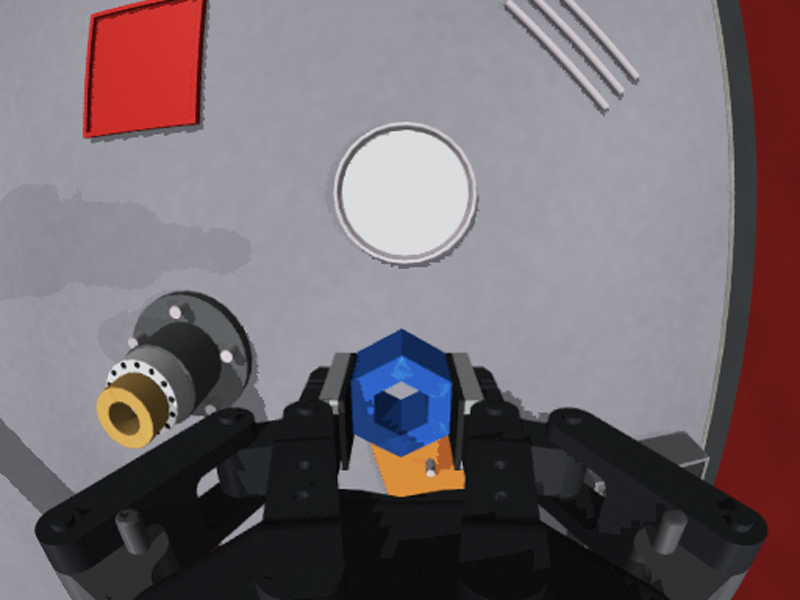

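The dish is centred at about (405,193), the tray at (145,68), and the spacer still stands on the stack at (135,410).

```bash
python3 - <<'E'
from h import *
import pickle
i=np.load("i4.npy");s=pickle.load(open("s4.pkl","rb"));h=cv2.cvtColor(i,cv2.COLOR_RGB2HSV)
m=cv2.inRange(h,(0,0,200),(180,40,255));N,L,S,_=cv2.connectedComponentsWithStats(m);j=1+np.argmax(S[1:,4])
c,_=cv2.findContours((L==j).astype(np.uint8),0,1);P=wback(max(c,key=len)[:,0],.004,s)[:,:2]*1000
print("floor",cv2.fitEllipse(P.astype(np.float32)))
a=np.array([(333,193),(477,193),(405,121),(405,266)])*.64-.2
print("rim",(wback(a,.01,s)[:,:2]*1000).round(1))
rows([.6580,-.0118,.12],np.radians(-5.3))
E
```

```text
floor ((659.963623046875, -10.247628211975098), (90.73004913330078, 90.8773193359375), 121.29483795166016)
rim [[608.3  -4.9]
 [711.7 -13.8]
 [664.4  41.9]
 [655.3 -63.2]]
shift cm [5.17 0.11 8.26] roll 0.005 yaw now -5.0 tcp [ 0.6524 -0.0631  0.2026] q7 -0.26
```

```bash
python3 -c "
from h import *
rows([.66,-.0098,.05],np.radians(-5.3))"
python3 -m jog '[1,0.05,2,0, 2.5,0.15,4,0, 4,0.25,7,0, 5,0.3,10,0, 5.3,0.3,12.5,0, 5.3,0.3,14.5,0, 5.3,0.3,15.2,0, 5.3,0.3,15.2,0]';python3 -m jog '[0,0,0,0,0,0,0,0,0,0,0,0]'; python3 -c "
from h import *
st();rows([.66,-.0098,.008],np.radians(-5.3))"
```

```text
shift cm [ 5.39  0.29 15.26] roll 0.005 yaw now -5.0 tcp [ 0.6524 -0.0631  0.2026] q7 -0.26
t: 5.53
ee_pos: [0.6591, -0.0104, 0.0485]
tool_rot: [-2.314, -2.122, 0.005]
force: [-0.0, 0.2, -1.1]
grip_width: 0.348
grip_force: 39.8
t: 5.78
ee_pos: [0.6621, -0.0099, 0.0522]
tool_rot: [2.314, 2.122, 0.003]
force: [0.0, 0.6, -0.4]
grip_width: 0.342
grip_force: 39.8
t 5.78 tcp [ 0.6621 -0.0099  0.0522] F [ 0.   0.6 -0.4] w 0.342 g 39.8
shift cm [-0.01 -0.22  4.42] roll 0.006 yaw now -5.0 tcp [ 0.6621 -0.0099  0.0522] q7 -0.42
```

```bash
python3 -m jog '[0,-0.1,1,0, 0,-0.1,2,0, 0,-0.1,3,0, 0,-0.1,3.6,0, 0,-0.1,4,0, 0,-0.1,4.2,0, 0,-0.1,4.3,0, 0,-0.1,4.3,0]';python3 -m jog '[0,0,0,0,0,0,0,0,0,0,0,0]'; python3 -c "
from h import *
st();rows([.66,-.0098,.007],np.radians(-5.3))"
```

```text
t: 6.45
ee_pos: [0.6598, -0.0093, 0.0073]
tool_rot: [-2.315, -2.124, 0.0]
force: [-0.3, -0.1, -1.8]
grip_width: 0.345
grip_force: 39.8
t: 6.7
ee_pos: [0.6601, -0.0095, 0.0073]
tool_rot: [2.315, 2.124, 0.001]
force: [-0.7, -0.3, -0.6]
grip_width: 0.338
grip_force: 39.8
t 6.7 tcp [ 0.6601 -0.0095  0.0073] F [-0.7 -0.3 -0.6] w 0.338 g 39.8
shift cm [-0.04 -0.    0.03] roll 0.006 yaw now -4.9 tcp [ 0.6601 -0.0095  0.0073] q7 -0.44
```

```bash
python3 -m jog '[0,0,0.05,0,0,0,0.05,0,0,0,0.1,0,0,0,0.1,0]';python3 -m jog '[0,0,0.05,0,0,0,0.05,0,0,0,0.1,0,0,0,0.1,0]'
```

```text
t: 7.03
ee_pos: [0.6601, -0.0094, 0.0071]
tool_rot: [2.315, 2.123, 0.0]
force: [-2.4, 0.9, 5.8]
grip_width: 0.341
grip_force: 40.6
t: 7.37
ee_pos: [0.6601, -0.0094, 0.0071]
tool_rot: [2.314, 2.123, -0.0]
force: [-4.4, -0.1, 12.7]
grip_width: 0.346
grip_force: 41.4
```

Contact. I'll ease off, open the fingers and rise.

```bash
python3 -m jog '[0,0,-0.1,0,0,0,-0.1,0]'; python3 -m jog '[0,0,0,0,0,0,0,0,0,0,0,0,0,0,0,0,0,0,0,0]' 0.3; python3 -m jog '[0,0,-1,0, 0,0,-3,0, 0,0,-6,0, 0,0,-9.5,0, 0,0,-13,0, 0,0,-16,0, 0,0,-18,0, 0,0,-18,0]' 1 50; python3 -c "
from h import *
s=st();rows([.4701,-.165,.2],0)"
```

```text
t: 7.53
ee_pos: [0.6602, -0.0094, 0.0071]
tool_rot: [2.315, 2.123, 0.001]
force: [-3.3, -1.2, 7.5]
grip_width: 0.343
grip_force: 40.8
t: 7.95
ee_pos: [0.6597, -0.0095, 0.0059]
tool_rot: [-2.315, -2.124, 0.0]
force: [0.4, -0.2, -0.0]
grip_width: 0.651
grip_force: 0.0
t: 8.62
ee_pos: [0.6629, -0.0089, 0.1929]
tool_rot: [2.31, 2.119, 0.011]
force: [1.5, 0.5, 0.8]
grip_width: 0.999
grip_force: 0.0
t 8.62 tcp [ 0.6629 -0.0089  0.1929] F [1.5 0.5 0.8] w 0.999 g 0.0
shift cm [-17.21 -17.86  -0.9 ] roll -0.086 yaw now -4.9 tcp [ 0.6629 -0.0089  0.1929] q7 -0.35
```

```bash
python3 -m jog '[-2,-2,-1,0, -4.8,-5,-1,0, -7.6,-7.9,-1,0, -10.4,-10.8,-1,0, -13.2,-13.7,-1,0, -15.8,-16.3,-1,0, -17,-17.7,-1,0, -17.2,-17.9,-1,0]';python3 -m jog '[0,0,0,0,0,0,0,0,0,0,0,0,0,0,0,0]'; python3 - <<'E'
from h import *
s=st(); i=vision.camera("wrist"); cv2.imwrite("pics/w5.png",cv2.resize(i[:,:,::-1],(800,600),interpolation=cv2.INTER_CUBIC))
h=cv2.cvtColor(i,cv2.COLOR_RGB2HSV)
m=cv2.inRange(h,(15,80,60),(30,255,255));N,L,S,_=cv2.connectedComponentsWithStats(m);print(S[1:][S[1:,4]>80])
E
```

```text
t: 9.28
ee_pos: [0.463, -0.1686, 0.1959]
tool_rot: [-2.32, -2.117, 0.005]
force: [0.4, -0.4, -0.8]
grip_width: 1.001
grip_force: 0.0
t: 9.62
ee_pos: [0.4678, -0.1641, 0.1962]
tool_rot: [-2.312, -2.126, -0.001]
force: [0.6, -0.6, -0.1]
grip_width: 0.999
grip_force: 0.0
t 9.62 tcp [ 0.4678 -0.1641  0.1962] F [ 0.6 -0.6 -0.1] w 0.999 g 0.0
[[ 223  115   61   60 2209]
 [ 378  174   61   79 3451]
 [ 482  291   20   23  255]]
```

View pics/w5.png

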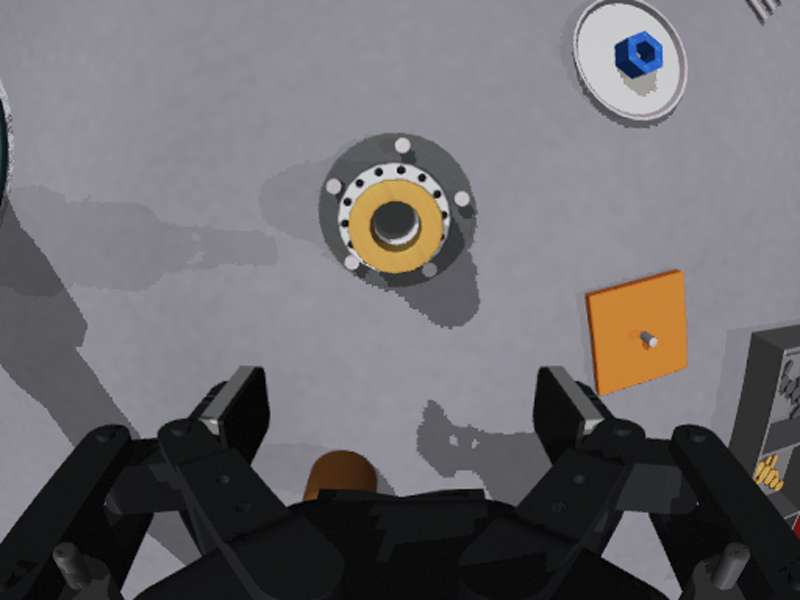

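The nut is upright in the middle of the dish. The spacer's top is at about (395,226) and the pin tip at (647,340).

```bash
python3 - <<'E'
from h import *
s=r.sense(); i=vision.camera("wrist"); h=cv2.cvtColor(i,cv2.COLOR_RGB2HSV)
m=cv2.inRange(h,(15,80,60),(30,255,255)); m[:,330:]=0
c,_=cv2.findContours(m,0,1);c=max(c,key=len)[:,0];P=wback(c,.12,s)[:,:2]*1000;print("spacer",cv2.fitEllipse(P.astype(np.float32)))
m=cv2.inRange(h,(8,120,120),(18,255,255)); m[:,:370]=0;m[260:]=0
c,_=cv2.findContours(m,0,1);c=max(c,key=len)[:,0];P=wback(c,.012,s)[:,:2]*1000;print("stand",cv2.minAreaRect(P.astype(np.float32)))
print("pin",wback(np.array([652,342])*.64-.2,.03,s).round(4), "studs/hub",wback(np.array([(402,145),(334,186),(462,199)])*.64-.2,.03,s).round(4))
a=np.array([(348,226),(442,226),(395,180),(395,273)])*.64-.2; print(wback(a,.12,s)[:,:2].mean(0))
rows([.47,-.1215,.096],np.radians(-5.3),s)
E
```

```text
spacer ((468.93902587890625, -122.05451202392578), (44.076934814453125, 44.33513259887695), 93.0352554321289)
stand ((660.3113403320312, -231.85145568847656), (90.88424682617188, 92.34973907470703), 9.521038055419922)
pin [[ 0.6607 -0.2335  0.03  ]] studs/hub [[ 0.4758 -0.078   0.03  ]
 [ 0.4287 -0.1009  0.03  ]
 [ 0.5125 -0.1167  0.03  ]]
[ 0.46850481 -0.12212436]
shift cm [ 4.27 -0.12 10.02] roll 0.009 yaw now -4.8 tcp [ 0.4676 -0.1643  0.1962] q7 0.02
```

```bash
python3 -m jog '[1.5,-0.1,0.5,0, 3.2,-0.2,1.5,0, 4.2,-0.2,3.5,0, 4.2,-0.2,6,0, 4.2,-0.2,8,0, 4.2,-0.2,8,0, 4.2,-0.2,8,0, 4.2,-0.2,8,0]'; python3 -c "
from h import *
s=st();rows([.469,-.122,.096],np.radians(-5.3))"
```

```text
t: 10.38
ee_pos: [0.4693, -0.1232, 0.1171]
tool_rot: [2.314, 2.124, 0.001]
force: [0.2, -0.4, 0.5]
grip_width: 0.999
grip_force: 0.0
t 10.38 tcp [ 0.4693 -0.1232  0.1171] F [ 0.2 -0.4  0.5] w 0.999 g 0.0
shift cm [ 0.12 -0.04  2.11] roll 0.007 yaw now -4.9 tcp [ 0.4693 -0.1232  0.1171] q7 -0.15
```

```bash
python3 -m jog '[0.1,0,1,0, 0.1,0,1.8,0, 0.1,0,2.1,0, 0.1,0,2.1,0, 0.1,0,2.1,0]'; python3 -m jog '[0,0,0,0,0,0,0,0,0,0,0,0,0,0,0,0,0,0,0,0,0,0,0,0,0,0,0,0]' -1 50;  python3 -m jog '[0,0,-0.5,0, 0,0,-1.5,0, 0,0,-3.5,0, 0,0,-6,0, 0,0,-8,0, 0,0,-8,0, 0,0,-8,0]'; python3 -c "
from h import *
s=st();rows([.6605,-.233,.12],np.radians(-5.3))"
```

```text
t: 10.8
ee_pos: [0.4683, -0.1224, 0.0951]
tool_rot: [-2.315, -2.124, 0.0]
force: [-0.9, -0.5, -0.2]
grip_width: 1.001
grip_force: 0.0
t: 11.38
ee_pos: [0.4688, -0.1225, 0.0959]
tool_rot: [2.315, 2.123, 0.0]
force: [-0.5, 0.4, 5.7]
grip_width: 0.522
grip_force: 50.7
t: 11.97
ee_pos: [0.469, -0.1227, 0.1765]
tool_rot: [2.313, 2.122, 0.001]
force: [0.1, 0.1, -2.3]
grip_width: 0.517
grip_force: 51.4
t 11.97 tcp [ 0.469  -0.1227  0.1765] F [ 0.1  0.1 -2.3] w 0.517 g 51.4
shift cm [-9.33 20.02  5.71] roll 0.006 yaw now -5.0 tcp [ 0.469  -0.1227  0.1765] q7 -0.09
```

```bash
python3 -m jog '[-1.3,1.8,0,0, -3.3,4.6,0,0, -5.5,7.8,0,0, -7.7,11,0,0, -9.9,14.2,0,0, -12.1,17.2,0,0, -13.8,19.5,0,0, -14.5,20.5,0,0]';python3 -m jog '[0,0,0,0,0,0,0,0,0,0,0,0,0,0,0,0]'; python3 - <<'E'
from h import *
s=st(); i=vision.camera("wrist"); cv2.imwrite("pics/w6.png",cv2.resize(i[:,:,::-1],(800,600),interpolation=cv2.INTER_CUBIC))
h=cv2.cvtColor(i,cv2.COLOR_RGB2HSV)
m=cv2.inRange(h,(8,150,120),(18,255,255));N,L,S,_=cv2.connectedComponentsWithStats(m);j=1+np.argmax(S[1:,4]);print(S[j])
c,_=cv2.findContours((L==j).astype(np.uint8),0,1);c=max(c,key=len)[:,0];P=wback(c,.012,s)[:,:2]*1000;print("stand",cv2.minAreaRect(P.astype(np.float32)))
rows([.6605,-.233,.06],np.radians(-5.3),s)
E
```

```text
t: 12.63
ee_pos: [0.6611, -0.2879, 0.1723]
tool_rot: [-2.317, -2.12, 0.003]
force: [-0.7, 0.0, -2.2]
grip_width: 0.515
grip_force: 51.5
t: 12.97
ee_pos: [0.6594, -0.2832, 0.1748]
tool_rot: [-2.312, -2.124, 0.001]
force: [-0.1, 0.0, -1.1]
grip_width: 0.52
grip_force: 51.5
t 12.97 tcp [ 0.6594 -0.2832  0.1748] F [-0.1  0.  -1.1] w 0.52 g 51.5
[ 203   77  104  103 7292]
stand ((662.2755126953125, -233.37026977539062), (88.91616821289062, 88.76194763183594), 9.33464527130127)
shift cm [ 5.   -0.3  11.49] roll 0.008 yaw now -4.9 tcp [ 0.6594 -0.2832  0.1748] q7 0.07
```

View pics/w6.png

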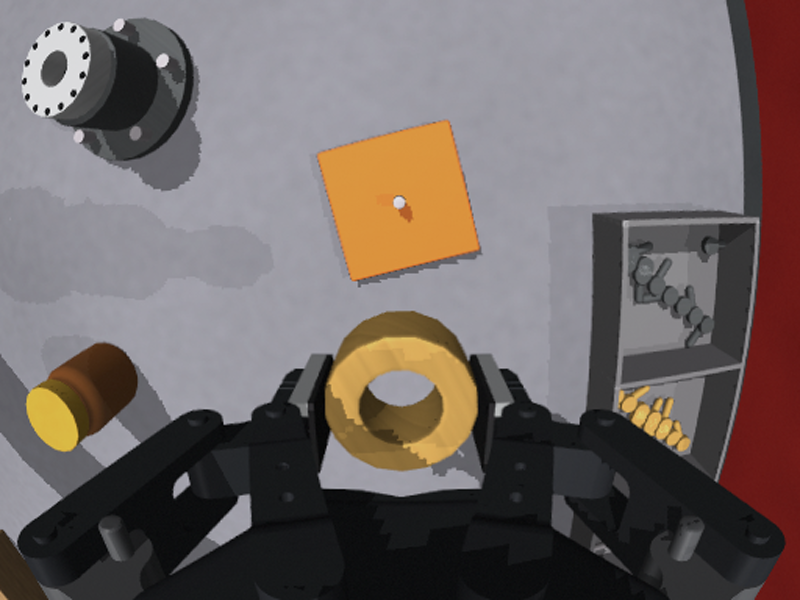

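The stand centre is at (0.662, -0.2334), with the pin at (399,203), and the spacer is held level at (402,400).

```bash
python3 -m jog '[1,0,1,0, 2.5,-0.1,3,0, 4,-0.1,5.5,0, 5,-0.15,8,0, 5,-0.15,10.2,0, 5,-0.15,11.5,0, 5,-0.15,11.9,0, 5,-0.15,11.9,0]';python3 -m jog '[0,0,0,0,0,0,0,0,0,0,0,0,0,0,0,0]'; python3 -c "
from h import *
s=st();rows([.662,-.2335,.0145],np.radians(-5.3))"
```

```text
t: 13.68
ee_pos: [0.6622, -0.2345, 0.0551]
tool_rot: [-2.314, -2.123, 0.002]
force: [-0.6, 0.3, -0.7]
grip_width: 0.517
grip_force: 51.5
t: 14.02
ee_pos: [0.6637, -0.2351, 0.0576]
tool_rot: [2.314, 2.122, 0.001]
force: [0.3, 0.0, -1.5]
grip_width: 0.524
grip_force: 51.5
t 14.02 tcp [ 0.6637 -0.2351  0.0576] F [ 0.3  0.  -1.5] w 0.524 g 51.5
shift cm [ 0.14 -0.19  4.31] roll 0.006 yaw now -5.0 tcp [ 0.6637 -0.2351  0.0576] q7 -0.05
```

```bash
python3 -m jog '[0.15,-0.1,0.5,0, 0.15,-0.1,1,0, 0.15,-0.1,1.8,0, 0.15,-0.1,2.6,0, 0.15,-0.1,3.4,0, 0.15,-0.1,3.8,0, 0.15,-0.1,4,0, 0.15,-0.1,4.1,0]';python3 -m jog '[0,0,0,0,0,0,0.05,0,0,0,0.1,0,0,0,0.1,0]';python3 -m jog '[0,0,0.05,0,0,0,0.1,0,0,0,0.1,0]'
```

```text
t: 14.68
ee_pos: [0.6619, -0.2328, 0.0144]
tool_rot: [-2.314, -2.123, 0.001]
force: [0.2, 0.7, -1.7]
grip_width: 0.518
grip_force: 51.5
t: 15.02
ee_pos: [0.6623, -0.2331, 0.0146]
tool_rot: [2.315, 2.123, 0.0]
force: [-0.1, 0.1, -2.7]
grip_width: 0.522
grip_force: 51.5
t: 15.27
ee_pos: [0.6624, -0.233, 0.014]
tool_rot: [2.314, 2.124, -0.0]
force: [-1.9, 0.0, 4.7]
grip_width: 0.522
grip_force: 52.0
```

Contact at the expected height (z 0.014). Now I'll release, rise and go back to the stack.

```bash
python3 -m jog '[0,0,0,0,0,0,0,0,0,0,0,0,0,0,0,0,0,0,0,0]' 0.6; python3 -m jog '[0,0,-1,0, 0,0,-3,0, 0,0,-6,0, 0,0,-9.5,0, 0,0,-13,0, 0,0,-16,0, 0,0,-17,0, 0,0,-17,0]' 1 60; python3 -c "
from h import *
s=st();rows([.469,-.165,.17],np.radians(-5.3))"
```

```text
t: 15.68
ee_pos: [0.6622, -0.2329, 0.0132]
tool_rot: [-2.315, -2.124, -0.0]
force: [-0.9, 0.7, -0.8]
grip_width: 0.797
grip_force: 0.0
t: 16.35
ee_pos: [0.6643, -0.2333, 0.1881]
tool_rot: [2.31, 2.119, 0.006]
force: [0.3, 0.1, -0.2]
grip_width: 0.998
grip_force: 0.0
t 16.35 tcp [ 0.6643 -0.2333  0.1881] F [ 0.3  0.1 -0.2] w 0.998 g 0.0
shift cm [  5.13 -20.05   1.65] roll 0.006 yaw now -4.9 tcp [ 0.6643 -0.2333  0.1881] q7 -0.01
```

```bash
python3 -m jog '[0.6,-2.2,0,0, 1.5,-5.5,0,0, 2.3,-9,0,0, 3.2,-12.5,0,0, 4.1,-16,0,0, 4.8,-18.8,0,0, 5.1,-20,0,0, 5.1,-20,0,0]';python3 -m jog '[0,0,0,0,0,0,0,0,0,0,0,0,0,0,0,0]'; python3 - <<'E'
from h import *
s=st(); i=vision.camera("wrist"); cv2.imwrite("pics/w7.png",cv2.resize(i[:,:,::-1],(800,600),interpolation=cv2.INTER_CUBIC))
h=cv2.cvtColor(i,cv2.COLOR_RGB2HSV)
m=cv2.inRange(h,(0,0,195),(180,45,255));N,L,S,_=cv2.connectedComponentsWithStats(m)
for j in [k for k in range(1,N) if S[k,4]>500]:
    c,_=cv2.findContours((L==j).astype(np.uint8),0,1);c=cv2.convexHull(max(c,key=len))[:,0];P=wback(c,.094,s)[:,:2]*1000;print(S[j],cv2.fitEllipse(P.astype(np.float32)))
rows([.469,-.122,.071],np.radians(-5.3),s)
E
```

```text
t: 17.02
ee_pos: [0.4632, -0.164, 0.1819]
tool_rot: [-2.312, -2.122, 0.005]
force: [0.0, -0.1, -0.3]
grip_width: 0.998
grip_force: 0.0
t: 17.35
ee_pos: [0.468, -0.1651, 0.1828]
tool_rot: [-2.315, -2.123, -0.001]
force: [0.2, 1.0, -0.1]
grip_width: 0.999
grip_force: 0.0
t 17.35 tcp [ 0.468  -0.1651  0.1828] F [ 0.2  1.  -0.1] w 0.999 g 0.0
[ 374    0   66   71 2565] ((607.8736572265625, -35.32612228393555), (65.33670043945312, 65.57775115966797), 58.22947692871094)
[ 214  103   74   74 3022] ((466.7730712890625, -121.06756591796875), (56.90517044067383, 60.4892578125), 126.62901306152344)
shift cm [ 4.29 -0.27 11.19] roll 0.006 yaw now -4.9 tcp [ 0.468  -0.1651  0.1828] q7 -0.0
```

View pics/w7.png

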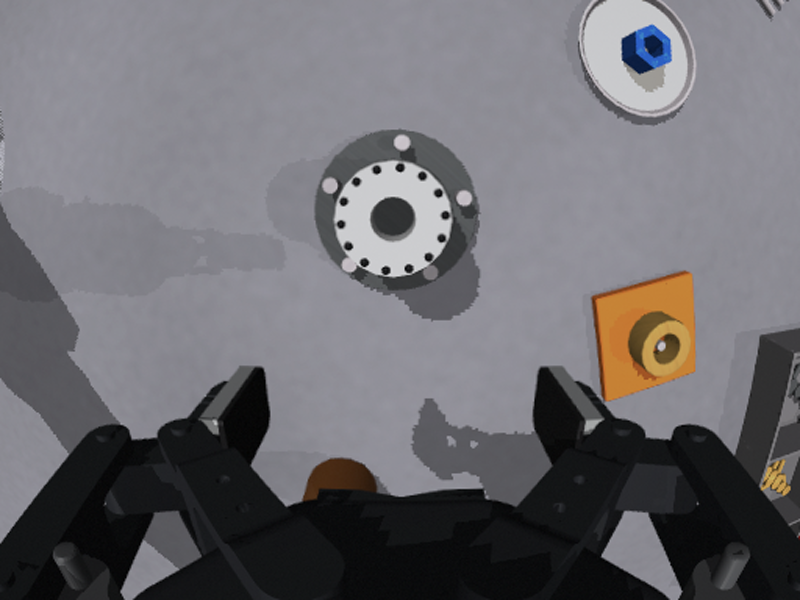

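The spacer is on the stand with the pin inside its bore, and the nut is still in the dish. The bearing's top is centred at (393,218).

```bash
python3 -m jog '[1.5,-0.1,0.5,0, 3.2,-0.2,1.5,0, 4.2,-0.3,3.5,0, 4.25,-0.35,6,0, 4.25,-0.35,8,0, 4.25,-0.35,9,0, 4.25,-0.35,9,0, 4.25,-0.35,9,0]'; python3 -c "
from h import *
print(wback(np.array([393,218.])*.64-.2,.094,{'ee_pos':np.array([.468,-.1651,.1828]),'tool_rot':np.array([-2.315,-2.123,-.001])}))
s=st();rows([.468,-.122,.070],np.radians(-5.3))"
```

```text
t: 18.07
ee_pos: [0.4677, -0.1222, 0.0932]
tool_rot: [-2.314, -2.123, 0.0]
force: [0.4, 0.3, 0.9]
grip_width: 1.002
grip_force: 0.0
[[ 0.46810735 -0.12001349  0.094     ]]
t 18.07 tcp [ 0.4677 -0.1222  0.0932] F [0.4 0.3 0.9] w 1.002 g 0.0
shift cm [0.02 0.03 2.32] roll 0.006 yaw now -4.9 tcp [ 0.4677 -0.1222  0.0932] q7 -0.19
```

```bash
python3 -m jog '[0.1,0,1,0, 0.1,0,1.8,0, 0.1,0,2.3,0, 0.1,0,2.3,0, 0.1,0,2.3,0]'; python3 -m jog '[0,0,0,0,0,0,0,0,0,0,0,0,0,0,0,0,0,0,0,0,0,0,0,0,0,0,0,0]' -1 60;  python3 -m jog '[0,0,-0.5,0, 0,0,-1.5,0, 0,0,-3.5,0, 0,0,-6,0, 0,0,-8,0, 0,0,-8,0, 0,0,-8,0]'; python3 -c "
from h import *
s=st();rows([.46,.073,.17],np.radians(-5.3))"
```

```text
t: 18.48
ee_pos: [0.4674, -0.1213, 0.0701]
tool_rot: [-2.315, -2.124, 0.0]
force: [0.7, -0.4, 0.3]
grip_width: 0.999
grip_force: 0.0
t: 19.07
ee_pos: [0.4678, -0.1214, 0.0709]
tool_rot: [2.314, 2.123, 0.0]
force: [-1.4, 0.0, 5.3]
grip_width: 0.668
grip_force: 64.7
t: 19.65
ee_pos: [0.4681, -0.1217, 0.1515]
tool_rot: [2.313, 2.122, 0.001]
force: [-0.4, 0.3, -3.8]
grip_width: 0.669
grip_force: 65.0
t 19.65 tcp [ 0.4681 -0.1217  0.1515] F [-0.4  0.3 -3.8] w 0.669 g 65.0
shift cm [19.32 -2.48 -1.88] roll 0.006 yaw now -5.0 tcp [ 0.4681 -0.1217  0.1515] q7 -0.12
```

```bash
python3 -m jog '[1.8,-0.2,-0.5,0, 4.6,-0.6,-1,0, 7.8,-1,-1.5,0, 11,-1.4,-1.9,0, 14.2,-1.8,-1.9,0, 17,-2.2,-1.9,0, 18.8,-2.4,-1.9,0, 19.3,-2.5,-1.9,0]';python3 -m jog '[0,0,0,0,0,0,0,0,0,0,0,0,0,0,0,0]'; python3 - <<'E'
from h import *
s=st(); i=vision.camera("wrist"); cv2.imwrite("pics/w8.png",cv2.resize(i[:,:,::-1],(800,600),interpolation=cv2.INTER_CUBIC))
h=cv2.cvtColor(i,cv2.COLOR_RGB2HSV)
for z,lo,hi,n in((.009,(0,150,60),(6,255,255),"tray"),(.006,(50,120,40),(75,255,255),"mat")):
    m=cv2.inRange(h,lo,hi);m[:,460:]*=(n=="mat");N,L,S,_=cv2.connectedComponentsWithStats(m);j=1+np.argmax(S[1:,4])
    c,_=cv2.findContours((L==j).astype(np.uint8),0,1);c=max(c,key=len)[:,0];P=(wback(c,z,s)[:,:2]*1000).astype(np.float32);print(n,S[j],cv2.minAreaRect(P),cv2.fitEllipse(P))
rows([.46,.123,.06],np.radians(-5.3),s)
E
```

```text
t: 20.32
ee_pos: [0.4579, 0.0767, 0.1684]
tool_rot: [-2.307, -2.128, 0.0]
force: [-0.4, 0.0, -2.0]
grip_width: 0.668
grip_force: 64.8
t: 20.65
ee_pos: [0.4592, 0.0716, 0.1689]
tool_rot: [-2.318, -2.121, 0.002]
force: [-0.9, 0.2, -1.9]
grip_width: 0.666
grip_force: 64.8
t 20.65 tcp [0.4592 0.0716 0.1689] F [-0.9  0.2 -1.9] w 0.666 g 64.8
tray [  195    71   111   109 11718] ((456.85650634765625, 125.06346130371094), (111.42623901367188, 111.63074493408203), 83.75303649902344) ((456.8171691894531, 125.19989013671875), (130.28028869628906, 130.52305603027344), 70.39788818359375)
mat [ 365    0   97   75 5879] ((659.7149658203125, 219.7887420654297), (131.90025329589844, 91.5348129272461), 7.470730304718018) ((658.8880615234375, 225.07472229003906), (96.62104034423828, 138.86782836914062), 96.97954559326172)
shift cm [ 5.14 -0.36 10.89] roll 0.004 yaw now -5.1 tcp [0.4592 0.0716 0.1689] q7 -0.54
```

View pics/w8.png

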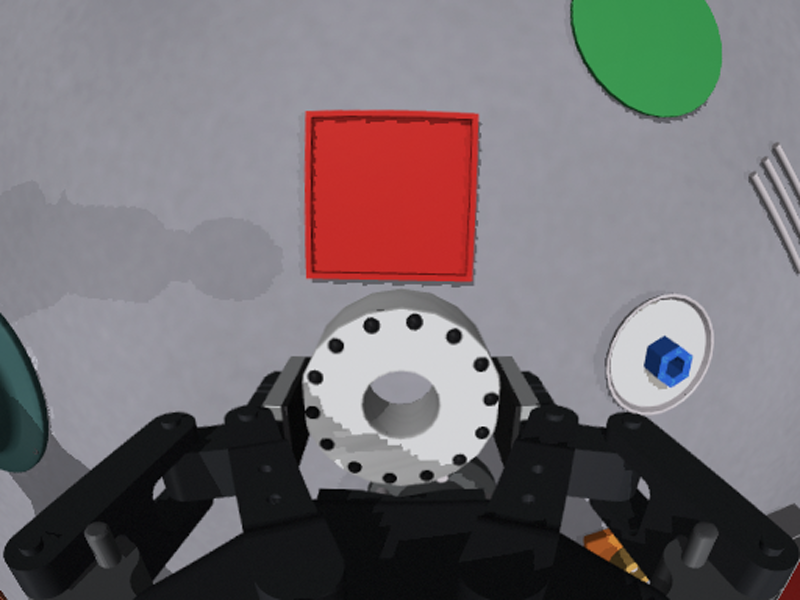

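The tray is centred at (0.457, 0.125) and the bearing is held level.

```bash
python3 -m jog '[1,-0.1,1,0, 2.5,-0.3,3,0, 4,-0.5,5.5,0, 5.2,-0.65,8,0, 5.2,-0.65,10.2,0, 5.2,-0.65,11.5,0, 5.2,-0.65,12,0, 5.2,-0.65,12,0]';python3 -m jog '[0,0,0,0,0,0,0,0,0,0,0,0,0,0,0,0]'; python3 -c "
from h import *
s=st();rows([.457,.1243,.0055],np.radians(-5.3))"
```

```text
t: 21.37
ee_pos: [0.4566, 0.1247, 0.0482]
tool_rot: [-2.315, -2.122, 0.003]
force: [0.1, 0.7, -1.5]
grip_width: 0.669
grip_force: 64.8
t: 21.7
ee_pos: [0.4579, 0.1254, 0.0502]
tool_rot: [2.315, 2.122, 0.002]
force: [0.8, 0.0, -2.1]
grip_width: 0.669
grip_force: 64.8
t 21.7 tcp [0.4579 0.1254 0.0502] F [ 0.8  0.  -2.1] w 0.669 g 64.8
shift cm [-0.12 -0.09  4.46] roll 0.006 yaw now -5.0 tcp [0.4579 0.1254 0.0502] q7 -0.83
```

```bash
python3 -m jog '[-0.1,0,0.7,0, -0.1,0,1.5,0, -0.1,0,2.3,0, -0.1,0,3.1,0, -0.1,0,3.7,0, -0.1,0,4,0, -0.1,0,4.2,0, -0.1,0,4.3,0]';python3 -m jog '[0,0,0,0,0,0,0.05,0,0,0,0.1,0,0,0,0.1,0]';python3 -m jog '[0,0,0.05,0,0,0,0.1,0,0,0,0.1,0]'
```

```text
t: 22.37
ee_pos: [0.4569, 0.1246, 0.0058]
tool_rot: [-2.314, -2.124, 0.001]
force: [0.3, -0.2, -1.8]
grip_width: 0.668
grip_force: 64.9
t: 22.7
ee_pos: [0.4573, 0.1245, 0.0054]
tool_rot: [2.315, 2.123, 0.0]
force: [-1.6, -0.0, -2.1]
grip_width: 0.666
grip_force: 64.9
t: 22.95
ee_pos: [0.4573, 0.1245, 0.005]
tool_rot: [2.314, 2.123, 0.0]
force: [-2.3, -0.6, 5.7]
grip_width: 0.671
grip_force: 65.9
```

```bash
python3 -m jog '[0,0,0,0,0,0,0,0,0,0,0,0,0,0,0,0]' 0.6; python3 -m jog '[0,0,-1,0, 0,0,-3,0, 0,0,-6,0, 0,0,-9.5,0, 0,0,-13,0, 0,0,-15,0, 0,0,-16,0, 0,0,-16,0]' - 90; python3 -c "
from h import *
s=st();rows([.467,-.165,.16],np.radians(-5.3))"
```

```text
t: 23.28
ee_pos: [0.4573, 0.1245, 0.0043]
tool_rot: [2.315, 2.124, 0.0]
force: [-0.3, 0.1, -0.6]
grip_width: 0.799
grip_force: 0.0
t: 23.95
ee_pos: [0.4584, 0.1247, 0.1666]
tool_rot: [2.313, 2.121, 0.006]
force: [0.4, 0.1, -0.2]
grip_width: 0.796
grip_force: 0.0
t 23.95 tcp [0.4584 0.1247 0.1666] F [ 0.4  0.1 -0.2] w 0.796 g 0.0
shift cm [-28.79   3.35   0.66] roll 0.006 yaw now -5.0 tcp [0.4584 0.1247 0.1666] q7 -0.67
```

```bash
python3 -m jog '[-2.5,0.3,0.5,0, -6,0.7,0.5,0, -10,1.2,0.5,0, -14,1.7,0.5,0, -18,2.1,0.5,0, -22,2.6,0.5,0, -25.5,3,0.5,0, -28,3.3,0.5,0]' 1;python3 -m jog '[-0.8,0,0,0,-0.8,0,0,0,-0.8,0,0,0,-0.8,0,0,0,-0.8,0,0,0]'; python3 - <<'E'
from h import *
s=st(); i=vision.camera("wrist"); cv2.imwrite("pics/w9.png",cv2.resize(i[:,:,::-1],(800,600),interpolation=cv2.INTER_CUBIC))
rows([.468,-.121,.030],np.radians(-5.3),s)
E
```

```text
t: 24.62
ee_pos: [0.4642, -0.161, 0.1574]
tool_rot: [-2.317, -2.118, 0.004]
force: [0.2, -0.1, -0.5]
grip_width: 0.996
grip_force: 0.0
t: 25.03
ee_pos: [0.4652, -0.1632, 0.159]
tool_rot: [-2.311, -2.127, -0.0]
force: [0.0, -0.3, 0.6]
grip_width: 0.996
grip_force: 0.0
t 25.03 tcp [ 0.4652 -0.1632  0.159 ] F [ 0.  -0.3  0.6] w 0.996 g 0.0
shift cm [ 4.22 -0.07 12.9 ] roll 0.01 yaw now -4.7 tcp [ 0.4652 -0.1632  0.159 ] q7 -0.03
```

View pics/w9.png

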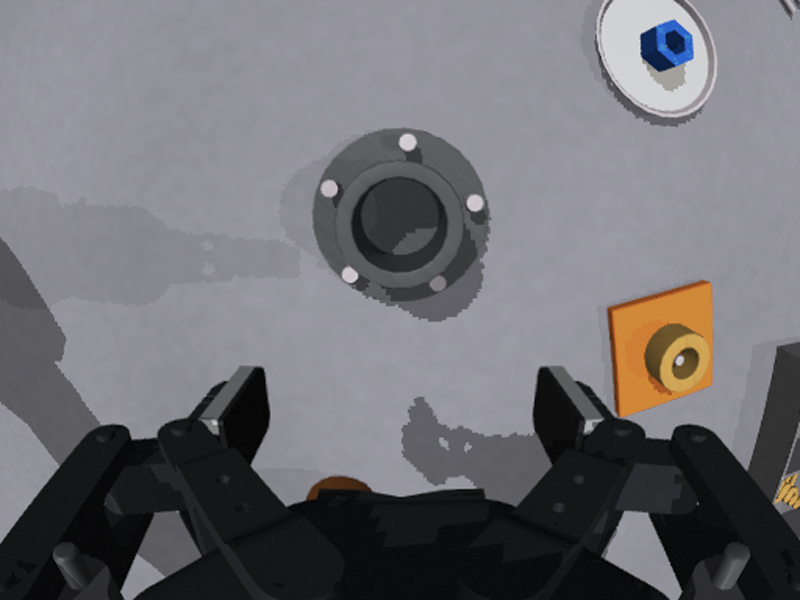

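The snout rim is centred at about (400,224). The stud tops are at (407,142), (330,188), (475,203), (350,275) and (438,284).

```bash
python3 -c "
from h import *
s=r.sense()
P=wback(np.array([(407,142),(330,188),(475,203),(350,275),(438,284)])*.64-.2,.03,s)[:,:2];m=P.mean(0);print('studs',m,np.hypot(*(P-m).T))
P=wback(np.array([(336,224),(465,224),(400,161),(400,287)])*.64-.2,.07,s)[:,:2];print('snout',P[:2].mean(0),P[2:].mean(0),np.hypot(*(P[0]-P[1])))
rows([.468,-.121,.033],np.radians(-5.3),s)"
```

```text
studs [ 0.46836694 -0.12263726] [0.04507021 0.04481927 0.04501005 0.04513376 0.04544658]
snout [ 0.46877073 -0.1215336 ] [ 0.46846363 -0.12219892] 0.06475807535416493
shift cm [ 4.25 -0.09 12.62] roll 0.009 yaw now -4.8 tcp [ 0.4654 -0.1635  0.1591] q7 -0.03
```

```bash
python3 -m jog '[1.5,0,0.5,0, 3.2,0,1.5,0, 4.1,0,3.5,0, 4.1,0,6,0, 4.1,0,8,0, 4.1,0,9,0, 4.1,0,9,0, 4.1,0,9,0]'; python3 -c "
from h import *
s=st();rows([.4685,-.1225,.034],np.radians(-5.3))"
```

```text
t: 25.75
ee_pos: [0.4689, -0.1238, 0.0694]
tool_rot: [-2.313, -2.125, 0.0]
force: [0.9, -0.2, 0.0]
grip_width: 0.997
grip_force: 0.0
t 25.75 tcp [ 0.4689 -0.1238  0.0694] F [ 0.9 -0.2  0. ] w 0.997 g 0.0
shift cm [ 0.12 -0.05  3.54] roll 0.008 yaw now -4.9 tcp [ 0.4689 -0.1238  0.0694] q7 -0.22
```

```bash
python3 -m jog '[0.1,-0.05,1,0, 0.1,-0.05,2.2,0, 0.1,-0.05,3.2,0, 0.1,-0.05,3.5,0, 0.1,-0.05,3.5,0, 0.1,-0.05,3.5,0]'; python3 -m jog '[0,0,0,0,0,0,0,0,0,0,0,0,0,0,0,0,0,0,0,0,0,0,0,0,0,0,0,0]' -1 90;  python3 -m jog '[0,0,-0.3,0, 0,0,-1,0, 0,0,-2,0, 0,0,-4,0, 0,0,-6,0, 0,0,-8,0, 0,0,-9,0, 0,0,-9,0]'; python3 -c "
from h import *
s=st();rows([.66,.175,.13],np.radians(-5.3))"
```

```text
t: 26.25
ee_pos: [0.4682, -0.1233, 0.034]
tool_rot: [-2.314, -2.124, 0.0]
force: [-0.3, -0.5, 1.6]
grip_width: 1.001
grip_force: 0.0
t: 26.83
ee_pos: [0.4681, -0.1235, 0.0354]
tool_rot: [2.314, 2.124, -0.001]
force: [-3.8, 0.7, 10.0]
grip_width: 0.758
grip_force: 96.9
t: 27.5
ee_pos: [0.4698, -0.1238, 0.1266]
tool_rot: [2.312, 2.121, 0.003]
force: [1.2, -0.8, -7.2]
grip_width: 0.751
grip_force: 102.1
t 27.5 tcp [ 0.4698 -0.1238  0.1266] F [ 1.2 -0.8 -7.2] w 0.751 g 102.1
shift cm [31.41 16.37 -0.3 ] roll 0.006 yaw now -4.9 tcp [ 0.4698 -0.1238  0.1266] q7 -0.16
```

```bash
python3 -m jog '[1,0.5,-0.5,0, 3,1.6,-1,0, 5.8,3,-1.5,0, 8.8,4.6,-1.5,0, 11.8,6.2,-1.5,0, 14.8,7.7,-1.5,0, 17.8,9.3,-1.5,0, 20.8,10.9,-1.5,0]'; python3 -m jog '[3,1.6,0,0, 5.8,3,0,0, 8.2,4.2,0,0, 9.8,5,0,0, 10.6,5.5,0,0, 10.6,5.5,0,0, 10.6,5.5,0,0, 10.6,5.5,0,0]'; python3 -m jog '[0,0,0,0,0,0,0,0]'; python3 - <<'E'
from h import *
s=st(); i=vision.camera("wrist"); cv2.imwrite("pics/w10.png",cv2.resize(i[:,:,::-1],(800,600),interpolation=cv2.INTER_CUBIC))
h=cv2.cvtColor(i,cv2.COLOR_RGB2HSV)
m=cv2.inRange(h,(50,120,40),(75,255,255));N,L,S,_=cv2.connectedComponentsWithStats(m);j=1+np.argmax(S[1:,4])
c,_=cv2.findContours((L==j).astype(np.uint8),0,1);c=max(c,key=len)[:,0];P=(wback(c,.006,s)[:,:2]*1000).astype(np.float32);print(S[j],cv2.minAreaRect(P),cv2.fitEllipse(P))
rows([.66,.238,.08],np.radians(-5.3),s)
E
```

```text
t: 28.17
ee_pos: [0.5944, 0.0768, 0.1375]
tool_rot: [-2.313, -2.123, 0.004]
force: [1.1, -0.9, -6.7]
grip_width: 0.753
grip_force: 101.9
t: 28.83
ee_pos: [0.6579, 0.1735, 0.138]
tool_rot: [-2.316, -2.122, 0.005]
force: [0.1, -0.0, -6.9]
grip_width: 0.75
grip_force: 101.8
t: 29.0
ee_pos: [0.6586, 0.1737, 0.1392]
tool_rot: [2.317, 2.121, -0.001]
force: [-0.1, 0.7, -7.2]
grip_width: 0.757
grip_force: 101.8
t 29.0 tcp [0.6586 0.1737 0.1392] F [-0.1  0.7 -7.2] w 0.757 g 101.8
[  181    44   140   109 10801] ((659.29541015625, 255.28903198242188), (98.4854736328125, 130.2390594482422), 87.86665344238281) ((659.3558959960938, 253.67491149902344), (97.58551025390625, 138.85629272460938), 87.53504180908203)
shift cm [ 6.42 -0.42  5.92] roll 0.005 yaw now -5.0 tcp [0.6586 0.1737 0.1392] q7 -0.67
```

View pics/w10.png

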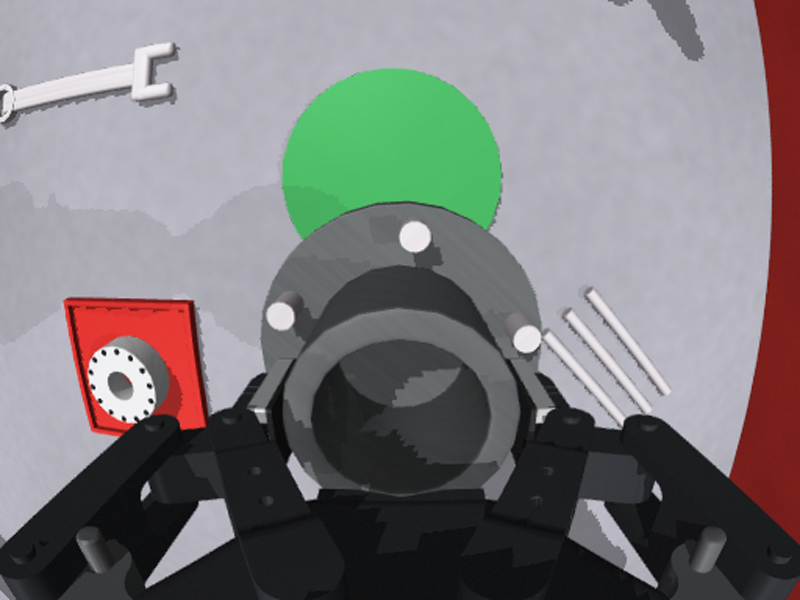

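The bearing is seated in the tray. The mat spans (282..502, 69..) and the hub partly hides it, so I'll fit a circle to its visible arc.

```bash
python3 - <<'E'
from h import *
from scipy.optimize import least_squares
s=st(); i=vision.camera("wrist")
h=cv2.cvtColor(i,cv2.COLOR_RGB2HSV)
m=cv2.inRange(h,(50,120,40),(75,255,255))
c,_=cv2.findContours(m,0,1);c=max(c,key=len)[:,0];c=c[c[:,1]<125];P=wback(c,.006,s)[:,:2]
f=least_squares(lambda q:np.hypot(*(P-q[:2]).T)-q[2],[.66,.238,.066],loss="soft_l1",f_scale=.001);print(f.x,len(c))
rows([*f.x[:2],.08],np.radians(-5.3),s)
E
```

```text
t 29.05 tcp [0.6587 0.174  0.1394] F [-0.7 -0.3 -6.7] w 0.754 g 101.8
[0.65861189 0.23950972 0.06467882] 219
shift cm [ 6.53 -0.58  5.93] roll 0.005 yaw now -5.0 tcp [0.6587 0.174  0.1394] q7 -0.67
```

```bash
python3 -m jog '[1,-0.1,0,0, 2.6,-0.2,0.5,0, 4.4,-0.3,1.5,0, 5.8,-0.45,3,0, 6.4,-0.5,4.8,0, 6.4,-0.5,6.3,0, 6.4,-0.5,7.2,0, 6.4,-0.5,7.4,0]';python3 -m jog '[0,0,0,0,0,0,0,0,0,0,0,0,0,0,0,0]'; python3 -c "
from h import *
s=st();rows([.659,.238,.041],np.radians(-5.3))"
```

```text
t: 29.77
ee_pos: [0.6579, 0.2369, 0.0618]
tool_rot: [-2.316, -2.122, 0.009]
force: [-0.6, -0.5, -7.1]
grip_width: 0.754
grip_force: 101.7
t: 30.1
ee_pos: [0.6601, 0.2394, 0.0665]
tool_rot: [2.315, 2.122, 0.003]
force: [0.3, 0.3, -5.8]
grip_width: 0.758
grip_force: 101.8
t 30.1 tcp [0.6601 0.2394 0.0665] F [ 0.3  0.3 -5.8] w 0.758 g 101.8
shift cm [-0.15 -0.11  2.55] roll 0.006 yaw now -5.0 tcp [0.6601 0.2394 0.0665] q7 -0.78
```

```bash
python3 -m jog '[-0.1,-0.05,0.5,0, -0.1,-0.05,1,0, -0.1,-0.05,1.5,0, -0.1,-0.05,1.9,0, -0.1,-0.05,2.2,0, -0.1,-0.05,2.3,0, -0.1,-0.05,2.4,0, -0.1,-0.05,2.4,0]';python3 -m jog '[0,0,0,0,0,0,0.05,0,0,0,0.1,0,0,0,0.1,0]';python3 -m jog '[0,0,0.05,0,0,0,0.1,0,0,0,0.1,0]'
```

```text
t: 30.77
ee_pos: [0.6586, 0.2387, 0.0416]
tool_rot: [2.315, 2.124, -0.0]
force: [-2.2, -0.7, -3.0]
grip_width: 0.757
grip_force: 102.1
t: 31.1
ee_pos: [0.6587, 0.2387, 0.0416]
tool_rot: [2.315, 2.124, 0.0]
force: [-5.0, -2.2, 4.5]
grip_width: 0.755
grip_force: 103.0
t: 31.35
ee_pos: [0.6587, 0.2387, 0.0416]
tool_rot: [2.314, 2.123, -0.0]
force: [-7.7, -3.6, 9.6]
grip_width: 0.759
grip_force: 103.5
```

Contact. I'll ease up 1 mm, release, rise and check.

```bash
python3 -m jog '[0,0,-0.1,0,0,0,-0.15,0]'; python3 -m jog '[0,0,0,0,0,0,0,0,0,0,0,0,0,0,0,0,0,0,0,0]' 1; python3 -m jog '[0,0,-1,0, 0,0,-3,0, 0,0,-6,0, 0,0,-9.5,0, 0,0,-13,0, -2,0,-15,0, -5,0,-16,0, -8,0,-16,0]'; python3 -m jog '[-4,0,0,0, -8,0,0,0, -11,0,0,0, -11,0,0,0, -11,0,0,0]'; python3 - <<'E'
from h import *
s=st(); i=vision.camera("top"); cv2.imwrite("pics/t2.png",cv2.resize(i[100:290,130:420,::-1],(800,524),interpolation=cv2.INTER_CUBIC))
i=vision.camera("wrist"); cv2.imwrite("pics/w11.png",cv2.resize(i[:,:,::-1],(800,600),interpolation=cv2.INTER_CUBIC))
E
```

```text
t: 31.52
ee_pos: [0.6587, 0.2388, 0.0416]
tool_rot: [2.315, 2.124, 0.001]
force: [-3.2, -1.3, -0.2]
grip_width: 0.756
grip_force: 102.5
t: 31.93
ee_pos: [0.6591, 0.2388, 0.0409]
tool_rot: [2.315, 2.124, 0.001]
force: [-0.2, -0.1, -0.9]
grip_width: 0.998
grip_force: 0.0
t: 32.6
ee_pos: [0.6532, 0.1603, 0.2055]
tool_rot: [2.31, 2.125, 0.01]
force: [1.2, -0.2, 1.0]
grip_width: 1.0
grip_force: 0.0
t: 33.02
ee_pos: [0.6427, 0.0464, 0.2016]
tool_rot: [2.319, 2.118, 0.0]
force: [0.5, 1.0, -0.3]
grip_width: 1.001
grip_force: 0.0
t 33.02 tcp [0.6427 0.0464 0.2016] F [ 0.5  1.  -0.3] w 1.001 g 0.0
```

View pics/w11.png

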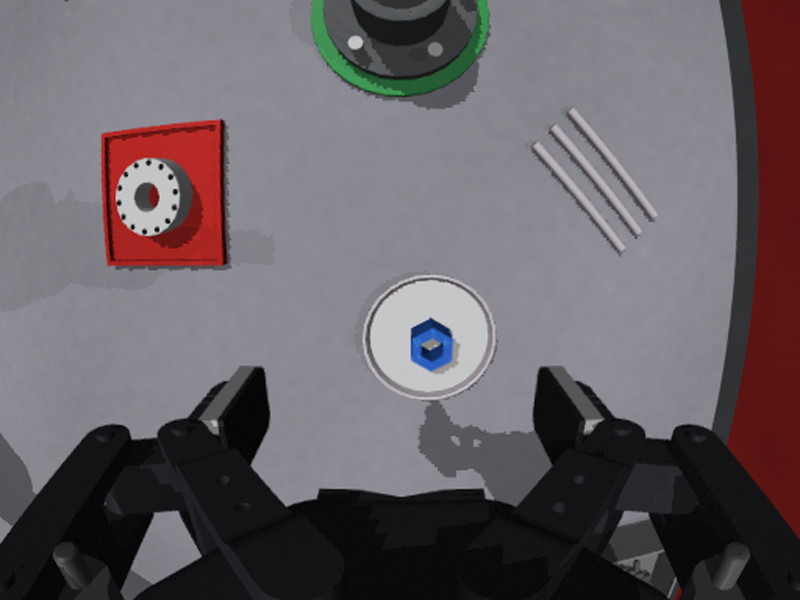

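View pics/t2.png

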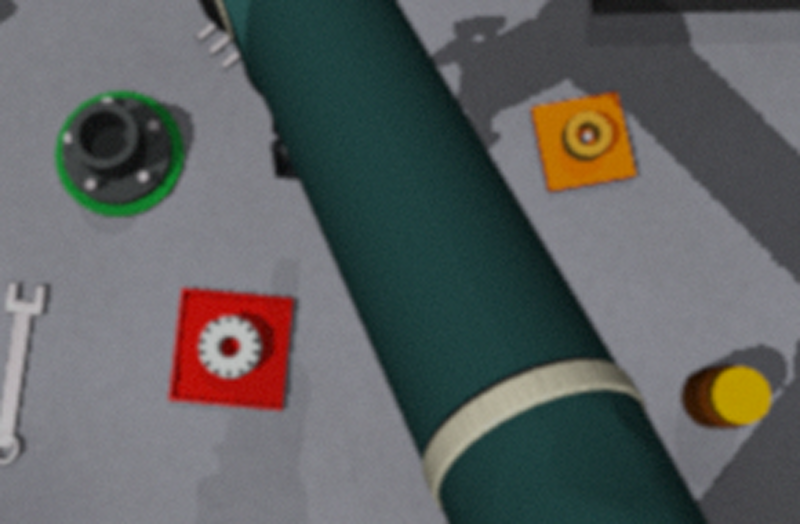

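All four parts are upright on their places: hub (120,152), bearing (230,347), spacer (588,134) in the top view, and nut (431,340) in the wrist view. The jar and wrench haven't moved, and the arm is clear.

```bash
python3 -c "
from plant import r
print(r.hand_in())"
```

```text
the job is handed in; nothing more can be done
None
```

I stripped the stack in the order asked, set each part upright on its place, left the jar and the wrench alone, and handed the job in at about 33 s. The last pictures show all four parts seated, but the hand-in returned no verdict.

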